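# Zero the batch counter

### The arm

A 7-joint arm with a two-finger parallel gripper is mounted at the origin on the work surface; the furniture and walls round the work are solid. World frame = base frame: x ahead of the robot, y to its left, z up, the work surface at z = 0. Lengths are in m, angles in rad, forces in N, time in s.
With the tool pointing down it reaches from about 0.35 to 0.9 m from the base axis. Payload 8.1 kg.
Tool frame: the origin (TCP) lies at the centre of the arm's flange, where the gripper is bolted on; the fingertips stand 178 mm ahead of it and the grasp point (between the pads) lies 159 mm ahead of it; z points along the fingers, y is the direction in which the jaws open and shut (so a half turn about z gives the same grasp; the last joint's range is limited). The gripper opens to 92 mm and grips with 3 to 60 N. Pads are 19 mm wide; open, the fingers measure 130 mm over their backs; the gripper's body (75 mm by 190 mm) begins 47 mm behind the grasp point.
Start: joints at [1.232, 0.434, 0.025, 1.573, -0.012, 1.134, -0.075], TCP at [0.146, -0.608, 0.405] pointing down, gripper open.
Joint ranges: [-2.62, 2.62], [-0.44, 2.09], [-1.27, 1.32], [0.08, 2.57], [-1.32, 4.46], [0.12, 2], [-2.74, 2.74]. Speed limits (rad/s): [2.22, 2.22, 3.01, 3.01, 3.14, 3.14, 3.14].

### API

Orientations are given as a rotation vector (axis times angle).
In Python, from cell import arm, get_image, camera_model gives the robot as it stands. The module is installed in compiled form; this text tells all that it offers.
- The arm moves only by the shell command python3 -m pendant 'ROWS' [FORCE]. ROWS is JSON, a list that holds one entry, the list of rows, each a list of 7 numbers: the shift along the tool's x, y, z in mm, then the turn, a rotation vector about the tool's x, y, z in rad, then the closure, from -1 (fully open) to 1 (shut). In form: [[[x, y, z, rx, ry, rz, hand], ...]]. A call has 1 to 20 rows; each row is the pose to reach, as a shift and turn from the pose commanded when the call began, along the tool's axes at that moment; what a row does not reach only later rows make up. A row lasts 1/8 s, in which the tool goes at most 62.5 mm and 10.7 degrees, less where a joint would pass 70% of its speed; a pose out of reach is approached as far as the arm can. A call with a gripper value outside its range is refused whole. The fingers move at their own pace and stop on an object; FORCE is the grip in N (left out, the last holds). Time passes only in rows, so rows that repeat a pose let the fingers close. It gives the time, the measured TCP pose, the force and the opening at its end, in the units of the state.
- arm.observe(): the state, without advancing time (a new reading comes with each control period).
- get_image(name): name is "side" or "top"; returns the picture (384x512x3 uint8, red, green, blue); there is no depth.
- camera_model(name): a dict with "fx", "fy", "cx", "cy" (pixels), "k1" (the pictures are not rectified: a ray, as slopes to the right and down, at radius r is drawn at 1 + k1 r^2 times it, then the intrinsics apply), "position" and "orientation" of the camera in the world. Camera axes: x right, y down, z forward; pixel columns grow to the right and rows downward; lengths in m; the calibration is good to about 2 mm. A picture is of the moment at which its call begins. camera_model takes no time and is no camera call.
- arm.sign_off(): hands the job in, once; it reports no verdict.
The state is a dict: "clock": time; "joints": joint angles; "dq": joint speeds; "joint_efforts": joint torques, N m; "position": TCP position; "ee_rot": TCP orientation; "force": force on the tool from outside, world axes, zero at the start; "ft_torque": the same for the moment, N m; "width": opening from 0.0 (shut) to 1.0 (fully open).
Only numpy, scipy, OpenCV 4.12 (cv2) and the standard library are available. Lean on these libraries where they do the work, as an engineer would, in place of code of your own. Each camera call takes 0.05 s, during which the arm holds its last target.

### The job

A new batch of tiles is starting: set both thumbwheels of the bench counter to zero, so that on each wheel the tooth with the cross-bar stands straight up, clicked into rest. Gently flick the top teeth away from the robot with a fingertip, click by click, without running either wheel past zero. Do not grip, lift or shove the counter, and leave the pots and blocks around it where they are.

Things in the scene. Friction and masses are not known exactly. Their poses are not given: they have to be found in the camera images.
- counter: Bench batch counter: grey base plate 150 (x) x 200 (y) x 14 mm, 2.4 kg, loose on the table, carrying two white star thumbwheels on one level axle (along y) 64 mm up. Origin: centre of its underside; x points away from the robot, y to the left, z up. Grey uprights with thin index fins reach up to 91 mm, 26 mm or more to either side of each wheel's middle.
- left_wheel (a joint): Turning of the left wheel (rad), positive as its top moves along the counter's +x. 0 = zero position. Clicks into rest every 0.785 rad, one tooth straight up; starts 1 to 3 clicks short of zero (negative). About 3.5 N at a tooth tip turns it; a little past half a pitch it snaps on to the next rest by itself. Stops at -2.9 and +2.4.
- left_top (a point): Fixed point of the counter at the top of the left wheel, 112 mm above the table, 48 mm left of the middle: the tip of the uppermost tooth when at rest. The wheel has 8 radial teeth, tips 48 mm from the axle, 18 mm wide along the axle, 6 mm thick, with gaps 11 to 20 mm deep; the teeth next to the uppermost one have their tips 14 mm lower.
- left_bar (a point): Tip of the left wheel's zero tooth, the one tooth with a cross-bar (T shape; bar 40 mm long along the axle, 6 x 7 mm in section). It turns with the wheel; at zero it stands straight up in line with the index fins.
- right_wheel (a joint): Turning of the right wheel (rad), positive as its top moves along the counter's +x. 0 = zero position. Clicks into rest every 0.785 rad, one tooth straight up; starts 1 to 3 clicks short of zero (negative). About 3.5 N at a tooth tip turns it; a little past half a pitch it snaps on to the next rest by itself. Stops at -2.9 and +2.4.
- right_top (a point): Fixed point of the counter at the top of the right wheel, 112 mm above the table, 48 mm right of the middle: the tip of the uppermost tooth when at rest. The wheel has 8 radial teeth, tips 48 mm from the axle, 18 mm wide along the axle, 6 mm thick, with gaps 11 to 20 mm deep; the teeth next to the uppermost one have their tips 14 mm lower.
- right_bar (a point): Tip of the right wheel's zero tooth, the one tooth with a cross-bar (T shape; bar 40 mm long along the axle, 6 x 7 mm in section). It turns with the wheel; at zero it stands straight up in line with the index fins.
- pot_white: paint pot with a white lid, 56 mm across and 55 mm high, beside the counter; a bystander. Origin: centre of its underside.
- pot_black: paint pot with a black lid, 47 mm across and 61 mm high, beside the counter; a bystander. Origin: centre of its underside.
- sanding_block: brown sanding block, 44 x 70 x 26 mm, in front of the counter; a bystander. Origin: centre of its underside.
- wax_block: yellow wax block, 32 x 60 x 14 mm, in front of the counter; a bystander. Origin: centre of its underside.

How it is judged:
At the end, for the whole second after the job is handed in: Both wheel joints are within 0.12 rad of zero and at rest; the counter stands level within 15 mm of where it was (value of joint left_wheel between -0.12 and 0.12 rad and velocity of joint left_wheel between -0.1 and 0.1 rad/s and value of joint right_wheel between -0.12 and 0.12 rad and velocity of joint right_wheel between -0.1 and 0.1 rad/s and distance of counter from where it was at the start of the episode below 0.015 m and angle between counter's own z axis and vertical below 0.05 rad); the robot touches nothing.
It fails at once if a wheel is run past zero (by more than half a click) (value of joint any of left_wheel, right_wheel above 0.45 rad).
It fails at once if the counter is shoved or lifted by 15 mm, or tipped (distance of counter from where it was at the start of the episode above 0.015 m or angle between counter's own z axis and vertical above 0.08 rad).
It fails at once if the fingers press or squeeze the counter or its wheels with more than 30 N (contact force between the fingers and counter above 30 N).
It fails at once if a pot or block is moved by 20 mm or lifted (distance of any of pot_white, pot_black, sanding_block, wax_block from where it was at the start of the episode above 0.02 m).
It also fails if it takes over 61 s, if anything falls off the work surface, if the arm or the gripper's body presses on something with over 40 N, if the wrist force passes 120 N, or if a joint passes its speed limit or range.

## Working session

There is one attempt and no reset: what is moved stays moved. The work goes in short steps, Python scripts to look and compute and a shell command to move; the robot and the scene stay as the last step left them, time stands still between calls to the robot, and variables do not carry over. Pictures are saved under pics/ and viewed, and the job is handed in when it is done.

```bash
mkdir -p pics; python3 - <<'E'
from cell import arm,get_image,camera_model
import cv2
s=arm.observe()
for k in s: print(k,s[k])
for n in("side","top"):
    print(n,camera_model(n))
    cv2.imwrite(f"pics/{n}0.png",cv2.cvtColor(get_image(n),cv2.COLOR_RGB2BGR))
E
```

```text
clock 0.0
joints [ 1.23236356  0.43523157  0.02496118  1.5740994  -0.01158613  1.133992
 -0.07508189]
dq [ 0.00097246  0.00163901 -0.00025282 -0.00049339  0.00084099  0.0007142
 -0.00096837]
joint_efforts [-3.99312885e-04 -6.67854238e+01  9.84755158e-01 -3.14463723e+01
 -6.05364516e-02  4.28590004e-02  1.68496745e-04]
position [ 0.1459514  -0.60748167  0.40393839]
ee_rot [-3.11824483e+00 -3.69350281e-01  5.27842258e-04]
force [ 0.12385391 -0.54696192  0.16793856]
ft_torque [-0.04854147 -0.01529635  0.02213482]
width 1.0027668465467976
side {'fx': 428.6316468338769, 'fy': 428.6316468338769, 'cx': 255.5201435214408, 'cy': 193.47998332272508, 'k1': -0.014415738106849518, 'position': array([0.11413821, 0.87762656, 0.47681234]), 'orientation': array([-0.50179994,  2.38971997, -1.57979782])}
top {'fx': 495.88840058386796, 'fy': 495.88840058386796, 'cx': 256.9743294641876, 'cy': 192.5949991536151, 'k1': 0.02330474395101917, 'position': array([0.43682644, 0.02474777, 1.04320674]), 'orientation': array([-2.19348796,  2.16007695, -0.04753956])}
```

View pics/side0.png

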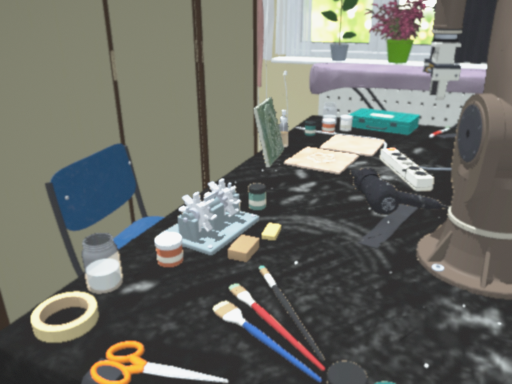

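View pics/top0.png

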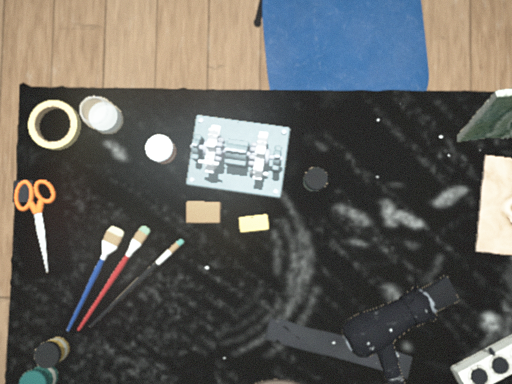

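The top view shows the counter at about (239,157), with the white pot on its left at (160,149) and the black pot on its right at (316,179). The blocks are in front, at (203,212) and (254,223). I'll zoom in on the counter next.

```bash
cat > h.py <<'E'
import numpy as np,cv2
from scipy.spatial.transform import Rotation as R
from cell import arm,get_image,camera_model
def proj(n,P):
    m=camera_model(n);r=R.from_rotvec(m['orientation'])
    p=r.inv().apply(np.atleast_2d(P)-m['position']);s=p[:,:2]/p[:,2:]
    s=s*(1+m['k1']*(s**2).sum(1,keepdims=True))
    return s*[m['fx'],m['fy']]+[m['cx'],m['cy']]
def ray(n,uv):
    m=camera_model(n);d=(np.array(uv,float)-[m['cx'],m['cy']])/[m['fx'],m['fy']]
    s=d.copy()
    for _ in range(9): s=d/(1+m['k1']*(s**2).sum())
    return m['position'],R.from_rotvec(m['orientation']).apply([*s,1])
def plane(n,uv,z):
    o,d=ray(n,uv);return o+d*(z-o[2])/d[2]
def snap(n,tag,box,k):
    im=cv2.cvtColor(get_image(n),cv2.COLOR_RGB2BGR);cv2.imwrite(f'pics/{n}{tag}.png',im)
    x0,y0,x1,y1=box;c=cv2.resize(im[y0:y1,x0:x1],None,fx=k,fy=k,interpolation=cv2.INTER_CUBIC)
    cv2.imwrite(f'pics/{n}{tag}z.png',c);return im
E
python3 - <<'E'
from h import *
for n,b,k in(("top",(180,105,300,205),6),("side",(165,170,275,265),6)):
    im=cv2.imread(f'pics/{n}0.png');x0,y0,x1,y1=b
    cv2.imwrite(f'pics/{n}0z.png',cv2.resize(im[y0:y1,x0:x1],None,fx=k,fy=k,interpolation=cv2.INTER_CUBIC))
im=cv2.imread('pics/top0.png');
c=im[105:205,180:300]
m=(c.min(2)>90).astype('uint8')
cs=max(cv2.findContours(m,0,2)[0],key=cv2.contourArea)
print(cv2.minAreaRect(cs), cv2.boxPoints(cv2.minAreaRect(cs))+[180,105])
B=cv2.boxPoints(cv2.minAreaRect(cs))+[180,105]
P=np.array([plane('top',b,.014) for b in B]);print(P.round(4),P.mean(0))
e=np.diff(P,axis=0);print(np.linalg.norm(e,axis=1),np.degrees(np.arctan2(e[:,1],e[:,0])))
E
```

```text
((54.63755416870117, 50.21833419799805), (106.1274642944336, 73.0865249633789), 7.594643592834473) [[177.20960999 184.42794037]
 [186.86899567 111.98253202]
 [292.06549835 126.00872803]
 [282.40611267 198.45413971]]
[[ 0.5195  0.2154  0.014 ]
 [ 0.6729  0.199   0.014 ]
 [ 0.6457 -0.0228  0.014 ]
 [ 0.4934 -0.0045  0.014 ]] [0.58290358 0.09676115 0.014     ]
[0.15430769 0.22345279 0.15336386] [ -6.10530042 -97.00186737 173.16100762]
```

View pics/top0z.png

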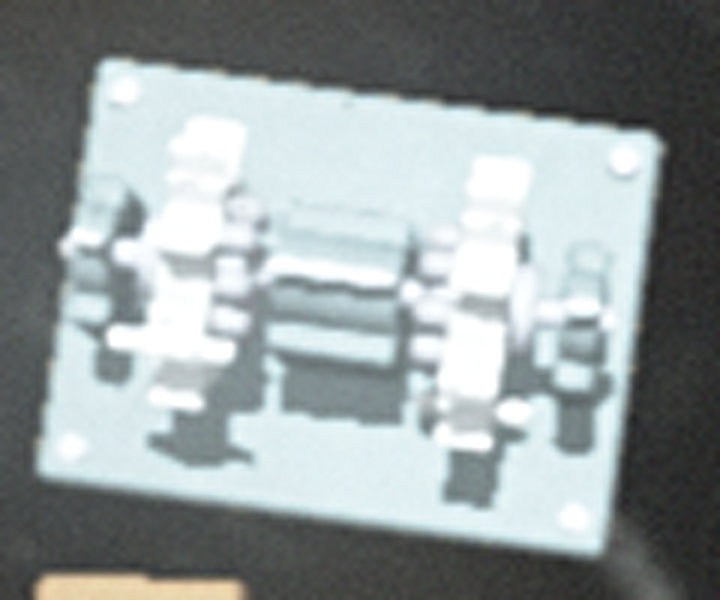

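View pics/side0z.png

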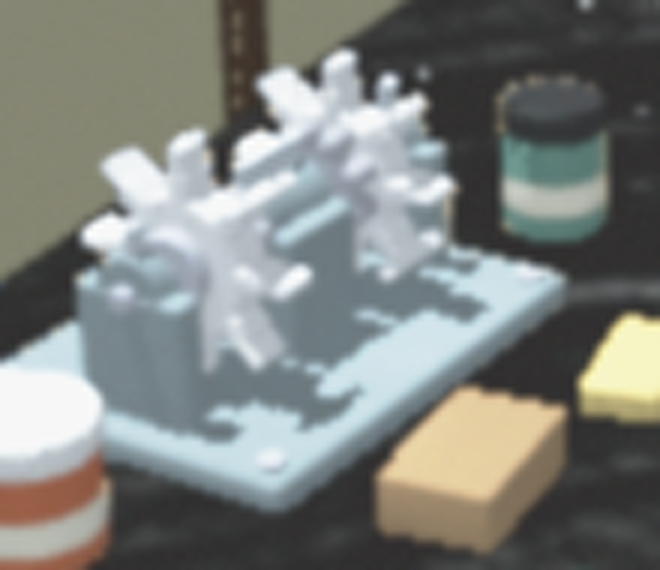

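```bash
cat >> h.py <<'E'
C=np.array([[98,60],[662,135],[603,553],[37,478]])/6+[180,105]
P=np.array([plane('top',c-0.5,.014) for c in C])
ctr=P.mean(0); yv=(P[0]-P[1]+P[3]-P[2]);yv/=np.linalg.norm(yv);xv=np.array([yv[1],-yv[0],0])
yaw=np.arctan2(xv[1],xv[0])
def cw(x,y,z): return np.array([ctr[0],ctr[1],0])+x*xv+y*yv+np.array([0,0,z])
def bar(side,th): return cw(.048*np.sin(th),side*.048,.064+.048*np.cos(th))
def bartips(side,th): 
    return np.array([cw(.045*np.sin(th),side*.048+d,.064+.045*np.cos(th)) for d in(-.02,0,.02)])
E
python3 - <<'E'
from h import *
print(ctr,np.degrees(yaw),np.linalg.norm(P-np.roll(P,1,0),axis=1))
for n,(x0,y0) in(("top",(180,105)),("side",(165,170))):
  for s in(1,-1):
    for k in (0,1,2,3): print(n,s,-k,((proj(n,bartips(s,-k*np.pi/4))-[x0,y0]+.5)*6).round().tolist())
print(cw(0,.048,.112),cw(0,-.048,.112))
E
```

```text
[0.58219297 0.08999374 0.014     ] -6.850697643574523 [0.14856071 0.19956211 0.14766249 0.19856707]
top 1 0 [[244.0, 252.0], [182.0, 243.0], [119.0, 235.0]]
top 1 -1 [[234.0, 356.0], [172.0, 348.0], [111.0, 339.0]]
top 1 -2 [[238.0, 407.0], [178.0, 399.0], [119.0, 391.0]]
top 1 -3 [[252.0, 379.0], [195.0, 371.0], [137.0, 363.0]]
top -1 0 [[544.0, 291.0], [481.0, 283.0], [419.0, 275.0]]
top -1 -1 [[530.0, 395.0], [469.0, 387.0], [407.0, 379.0]]
top -1 -2 [[525.0, 445.0], [465.0, 437.0], [405.0, 429.0]]
top -1 -3 [[530.0, 416.0], [472.0, 408.0], [414.0, 400.0]]
side 1 0 [[221.0, 125.0], [188.0, 143.0], [154.0, 162.0]]
side 1 -1 [[292.0, 175.0], [260.0, 194.0], [226.0, 214.0]]
side 1 -2 [[325.0, 260.0], [293.0, 281.0], [260.0, 302.0]]
side 1 -3 [[300.0, 329.0], [268.0, 350.0], [236.0, 372.0]]
side -1 0 [[367.0, 46.0], [339.0, 61.0], [309.0, 77.0]]
side -1 -1 [[434.0, 91.0], [406.0, 107.0], [378.0, 124.0]]
side -1 -2 [[463.0, 171.0], [436.0, 188.0], [408.0, 206.0]]
side -1 -3 [[438.0, 236.0], [410.0, 254.0], [383.0, 273.0]]
[0.58791853 0.13765103 0.112     ] [0.5764674  0.04233644 0.112     ]
```

Projecting the cross-bar into both views puts the left wheel at -1 click and the right wheel at -3. Next I'll work out the hover pose behind the right wheel's top tooth.

```bash
cat >> h.py <<'E'
def goal(x,y,tipz):
    p=cw(x,y,tipz+.178)
    M=np.column_stack([xv,-yv,[0,0,-1]])
    return p,M
def shift(x,y,tipz):
    s=arm.observe();p,M=goal(x,y,tipz);T=R.from_rotvec(s['ee_rot'])
    d=T.inv().apply(p-s['position'])*1000
    r=(T.inv()*R.from_matrix(M)).as_rotvec()
    print('pos',s['position'],'shift',d.round(1),'turn',r.round(3))
E
python3 -c "
from h import *
shift(-.02,-.048,.16)"
```

```text
pos [ 0.14592893 -0.60750235  0.40402744] shift [ 551.7 -538.2   66.7] turn [-0.001  0.     0.355]
```

```bash
python3 -m pendant '[[[20,-20,0,0,0,0.03,1],[60,-60,0,0,0,0.07,1],[100,-98,0,0,0,0.1,1],[140,-137,0,0,0,0.13,1],[180,-176,0,0,0,0.16,1],[220,-215,0,0,0,0.19,1],[260,-254,0,0,0,0.22,1],[300,-293,0,0,0,0.25,1],[340,-332,0,0,0,0.28,1],[380,-371,0,0,0,0.31,1],[420,-410,0,0,0,0.34,1],[460,-449,0,0,0,0.355,1],[500,-488,10,0,0,0.355,1],[530,-517,25,0,0,0.355,1],[545,-532,40,0,0,0.355,1],[551,-538,55,0,0,0.355,1],[551,-538,65,0,0,0.355,1],[551,-538,66,0,0,0.355,1],[551,-538,66,0,0,0.355,1]]]' 10
python3 - <<'E'
from h import *
shift(-.02,-.048,.16)
print(arm.observe()['force'],arm.observe()['width'])
snap('top','1',(150,80,330,215),4);snap('side','1',(150,120,290,260),4)
E
```

```text
clock: 2.48
position: [0.556, 0.0431, 0.3391]
ee_rot: [3.135, -0.189, 0.001]
force: [-0.4, -0.7, -0.3]
width: 0.006
pos [0.55599974 0.04308104 0.33913851] shift [ 0.4 -1.7  1.1] turn [ 0.    -0.    -0.001]
[-0.43877857 -0.67251511 -0.31989416] 0.005804887648894521
```

View pics/side1z.png

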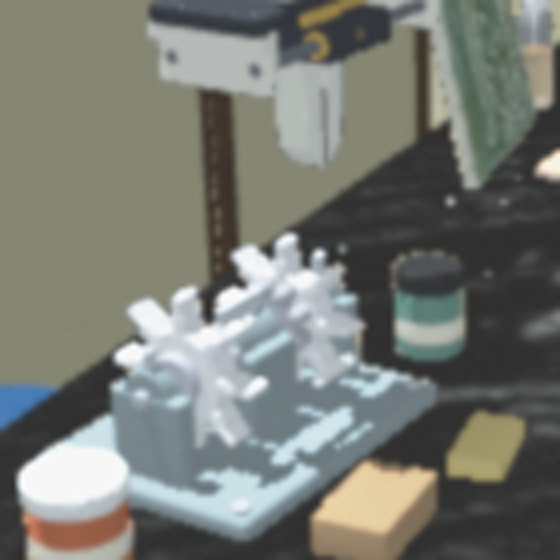

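View pics/top1z.png

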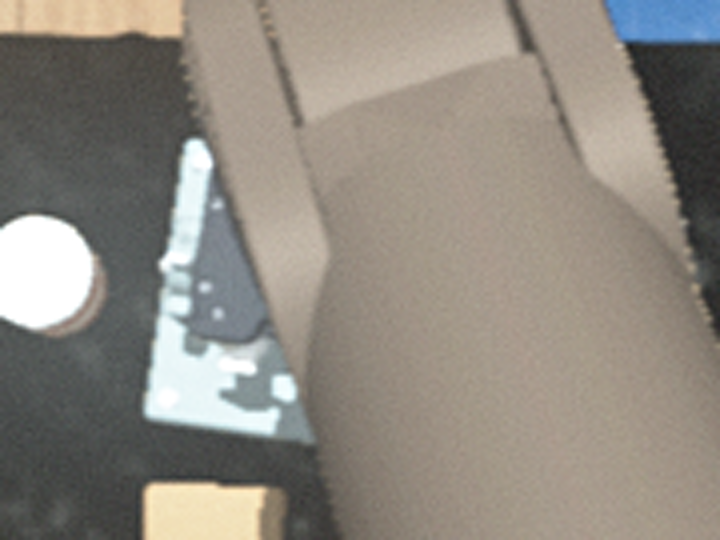

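The side view shows the closed fingertips at zoom (315,165), clear of the wheels. The arm blocks most of the top view, so I'll use the side camera from here. First I'll check where the tip should project.

```bash
python3 - <<'E'
from h import *
p=arm.observe()['position']-[0,0,.178]
c=[p+a*xv*.0095+b*yv*.019 for a in(-1,1) for b in(-1,1)]
print(((proj('side',[p]+c)-[150,120]+.5)*4).round())
im=cv2.imread('pics/side1.png')[100:175,200:260]
cv2.imwrite('pics/s1f.png',cv2.resize(im,None,fx=8,fy=8,interpolation=cv2.INTER_CUBIC))
print(((proj('side',[p]+c)-[200,100]+.5)*8).round())
E
```

```text
[[313. 162.]
 [344. 156.]
 [308. 174.]
 [317. 150.]
 [280. 168.]]
[[225. 484.]
 [289. 471.]
 [215. 508.]
 [235. 461.]
 [160. 497.]]
```

View pics/s1f.png

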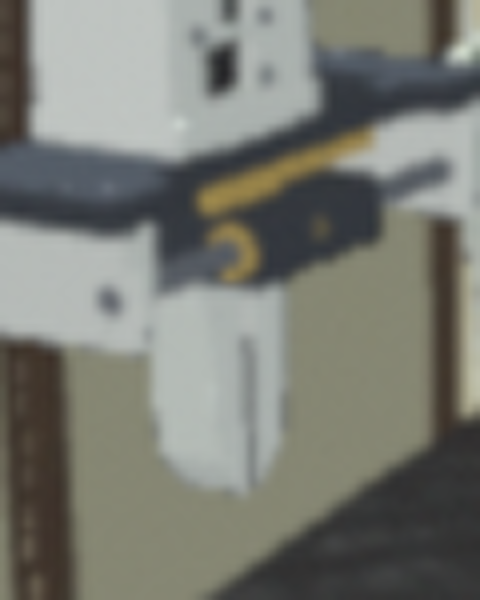

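```bash
python3 -m pendant '[[[0,-2,15,0,0,0,1],[0,-2,35,0,0,0,1],[0,-2,50,0,0,0,1],[0,-2,56,0,0,0,1],[0,-2,56,0,0,0,1],[4,-2,56,0,0,0,1],[8,-2,56,0,0,0,1],[12,-2,56,0,0,0,1],[16,-2,56,0,0,0,1],[16,-2,56,0,0,0,1]]]'
python3 - <<'E'
from h import *
shift(-.02,-.048,.16)
snap('side','2',(150,150,290,260),5)
E
```

```text
clock: 3.82
position: [0.5727, 0.0441, 0.2827]
ee_rot: [-3.136, 0.188, -0.001]
force: [-0.4, 0.9, -0.9]
width: 0.003
pos [0.57269501 0.0440551  0.28266422] shift [-16.    1.2 -55.3] turn [-0.    -0.001  0.   ]
```

View pics/side2z.png

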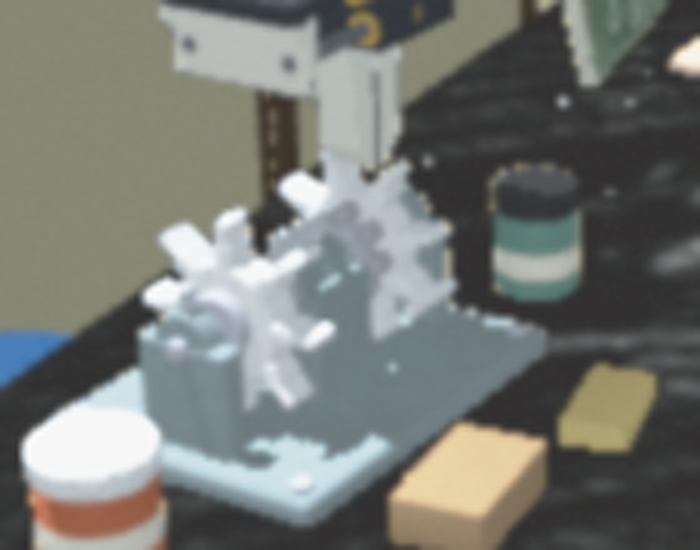

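The finger (zoom 350,150) is engaged behind the right wheel's top tooth and has begun turning it, with low force. I'll finish the click and lift.

```bash
python3 -m pendant '[[[4,0,0,0,0,0,1],[8,0,0,0,0,0,1],[12,0,0,0,0,0,1],[16,0,0,0,0,0,1],[20,0,0,0,0,0,1],[22,0,0,0,0,0,1],[22,0,0,0,0,0,1],[22,0,-15,0,0,0,1],[22,0,-40,0,0,0,1],[22,0,-56,0,0,0,1],[22,0,-56,0,0,0,1]]]'
python3 - <<'E'
from h import *
shift(-.02,-.048,.16)
snap('side','3',(150,150,290,260),5)
E
```

```text
clock: 5.25
position: [0.5945, 0.0417, 0.3405]
ee_rot: [-3.136, 0.187, -0.005]
force: [-0.2, 0.5, -0.4]
width: 0.002
pos [0.59446261 0.04170836 0.34047257] shift [-37.9   1.5   2.4] turn [-0.001 -0.003  0.   ]
```

View pics/side3z.png

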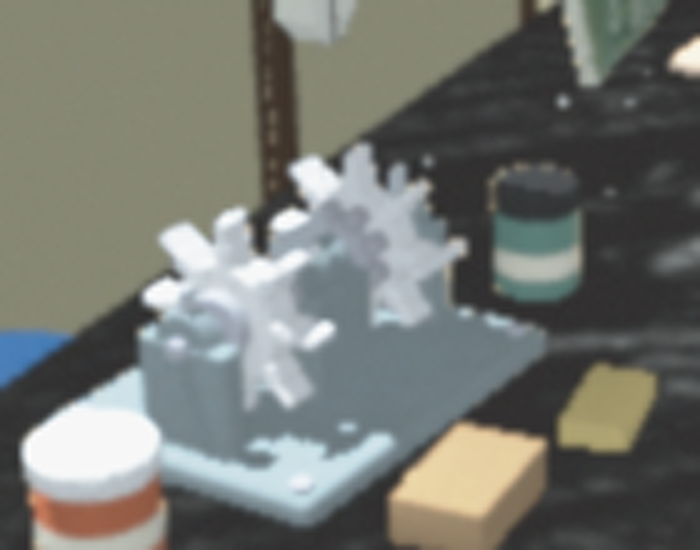

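The right wheel's bar has moved to about zoom (445,257), which matches -2. Now the second click.

```bash
python3 -m pendant '[[[-20,1,0,0,0,0,1],[-38,1,10,0,0,0,1],[-38,1,30,0,0,0,1],[-38,1,50,0,0,0,1],[-38,1,57,0,0,0,1],[-36,1,57,0,0,0,1],[-32,1,57,0,0,0,1],[-28,1,57,0,0,0,1],[-24,1,57,0,0,0,1],[-20,1,57,0,0,0,1],[-16,1,57,0,0,0,1],[-12,1,57,0,0,0,1],[-8,1,57,0,0,0,1],[-4,1,57,0,0,0,1],[0,1,57,0,0,0,1],[0,1,57,0,0,0,1],[0,1,42,0,0,0,1],[0,1,17,0,0,0,1],[0,1,0,0,0,0,1],[0,1,0,0,0,0,1]]]'
python3 - <<'E'
from h import *
shift(-.02,-.048,.16)
snap('side','4',(150,150,290,260),5)
E
```

```text
clock: 7.8
position: [0.5944, 0.0407, 0.3406]
ee_rot: [-3.136, 0.187, -0.005]
force: [0.2, -0.6, -0.3]
width: 0.002
pos [0.59435424 0.0407292  0.34058114] shift [-38.    0.5   2.5] turn [-0.001 -0.003  0.   ]
```

View pics/side4z.png

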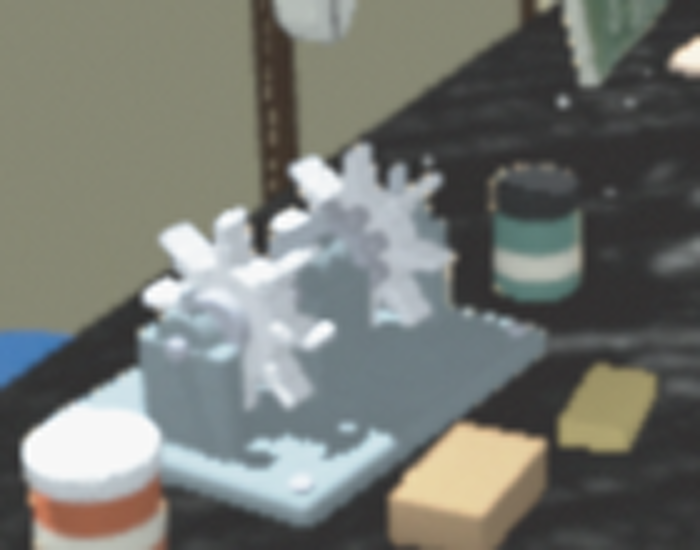

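The bar is now at zoom (415,190), which matches -1. The third and last click on the right wheel follows.

```bash
python3 -m pendant '[[[-18,0,0,0,0,0,1],[-36,0,10,0,0,0,1],[-36,0,30,0,0,0,1],[-36,0,50,0,0,0,1],[-36,0,57,0,0,0,1],[-36,0,57,0,0,0,1],[-32,0,57,0,0,0,1],[-28,0,57,0,0,0,1],[-24,0,57,0,0,0,1],[-20,0,57,0,0,0,1],[-16,0,57,0,0,0,1],[-12,0,57,0,0,0,1],[-8,0,57,0,0,0,1],[-4,0,57,0,0,0,1],[0,0,57,0,0,0,1],[0,0,57,0,0,0,1],[0,0,42,0,0,0,1],[0,0,17,0,0,0,1],[0,0,0,0,0,0,1],[0,0,0,0,0,0,1]]]'
python3 - <<'E'
from h import *
shift(-.018,.048,.16)
snap('side','5',(150,150,290,260),5)
E
```

```text
clock: 10.35
position: [0.5944, 0.0407, 0.3405]
ee_rot: [-3.135, 0.187, -0.005]
force: [1.1, 0.1, -0.2]
width: 0.004
pos [0.59435974 0.04073199 0.34054634] shift [-35.9 -95.5   2.5] turn [-0.001 -0.003  0.   ]
```

View pics/side5z.png

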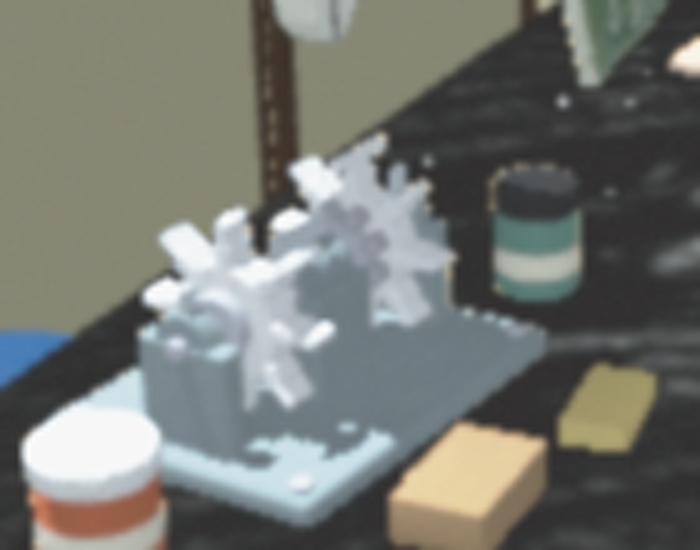

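The right bar now stands at the top, at zoom (360,150), where zero is expected. Next I'll move across to the left wheel for its single click.

```bash
python3 -m pendant '[[[-10,-20,0,0,0,0,1],[-20,-50,0,0,0,0,1],[-30,-80,0,0,0,0,1],[-36,-95,0,0,0,0,1],[-36,-95,0,0,0,0,1]]]'
python3 - <<'E'
from h import *
shift(-.018,.048,.105)
E
```

```text
clock: 11.02
position: [0.5691, 0.1399, 0.3382]
ee_rot: [3.136, -0.184, -0.001]
force: [0.9, 0.3, -0.1]
width: 0.002
pos [0.56909406 0.13992506 0.33820706] shift [ 1.   0.  55.2] turn [0.    0.001 0.002]
```

```bash
python3 -m pendant '[[[0,0,20,0,0,0,1],[0,0,40,0,0,0,1],[0,0,52,0,0,0,1],[0,0,55,0,0,0,1],[0,0,55,0,0,0,1],[4,0,55,0,0,0,1],[8,0,55,0,0,0,1],[12,0,55,0,0,0,1],[16,0,55,0,0,0,1],[20,0,55,0,0,0,1],[24,0,55,0,0,0,1],[28,0,55,0,0,0,1],[32,0,55,0,0,0,1],[36,0,55,0,0,0,1],[37,0,55,0,0,0,1],[37,0,55,0,0,0,1],[37,0,40,0,0,0,1],[37,0,15,0,0,0,1],[37,0,-10,0,0,0,1],[37,0,-30,0,0,0,1]]]'
python3 - <<'E'
from h import *
snap('side','6',(150,150,290,260),5)
E
```

```text
clock: 13.52
position: [0.6062, 0.135, 0.3711]
ee_rot: [-3.135, 0.187, -0.003]
force: [-0.5, 0.3, 0.3]
width: 0.007
```

View pics/side6z.png

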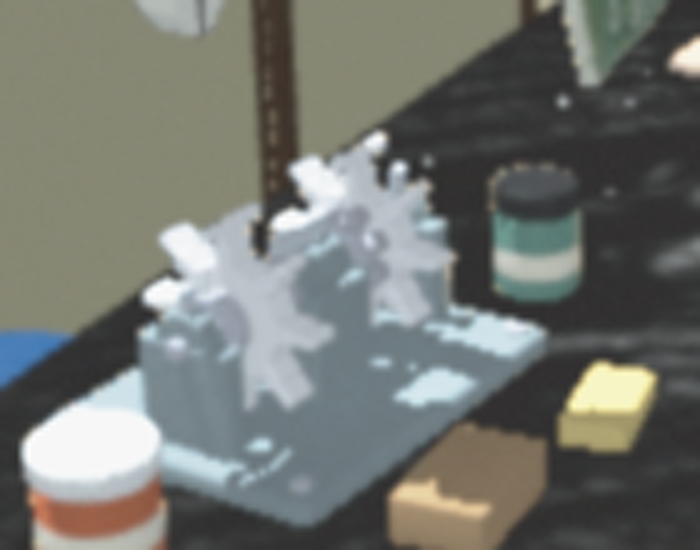

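The left bar now stands upright near zoom (232,219), as predicted. I'll back the arm away and check both views unobstructed.

```bash
python3 -m pendant '[[[0,20,-20,0,0,0,1],[-20,60,-30,0,0,0,1],[-40,110,-30,0,0,0,1],[-60,160,-30,0,0,0,1],[-80,210,-30,0,0,0,1],[-100,260,-30,0,0,0,1],[-120,310,-30,0,0,0,1],[-140,350,-30,0,0,0,1],[-160,390,-30,0,0,0,1],[-170,420,-30,0,0,0,1],[-180,450,-30,0,0,0,1],[-180,450,-30,0,0,0,1]]]'
python3 - <<'E'
from h import *
snap('side','7',(150,150,290,260),5)
snap('top','7',(180,105,300,205),6)
for n,(x0,y0),k in(("top",(180,105),6),("side",(150,150),5)):
  for s in(1,-1):
    print(n,s,((proj(n,bartips(s,0))-[x0,y0]+.5)*k).round().tolist())
a=cv2.imread('pics/top0.png').astype(int);b=cv2.imread('pics/top7.png').astype(int)
def corners(im):
    m=(im[105:205,180:300].min(2)>90).astype('uint8');c=max(cv2.findContours(m,0,2)[0],key=cv2.contourArea);return cv2.convexHull(c)[:,0]
for im in(a,b):
    h=corners(im);print([h[np.argmin(h@v)].tolist() for v in np.array([[1,1],[-1,1],[-1,-1],[1,-1]])])
E
```

```text
clock: 15.08
position: [0.3727, -0.2925, 0.3992]
ee_rot: [3.135, -0.194, 0.0]
force: [1.3, 0.2, 0.4]
width: 0.001
top 1 [[244.0, 252.0], [182.0, 243.0], [119.0, 235.0]]
top -1 [[544.0, 291.0], [481.0, 283.0], [419.0, 275.0]]
side 1 [[259.0, 204.0], [232.0, 219.0], [203.0, 235.0]]
side -1 [[381.0, 138.0], [357.0, 151.0], [333.0, 165.0]]
[[15, 11], [109, 22], [103, 89], [6, 79]]
[[15, 11], [109, 22], [101, 91], [6, 79]]
```

View pics/side7z.png

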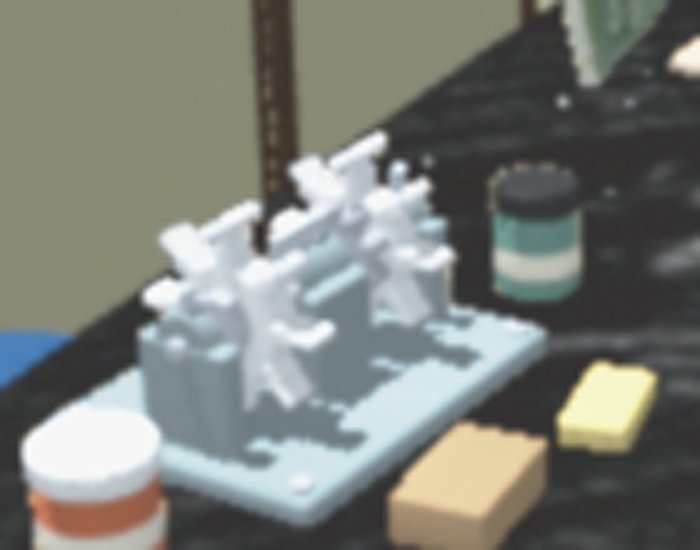

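View pics/top7z.png

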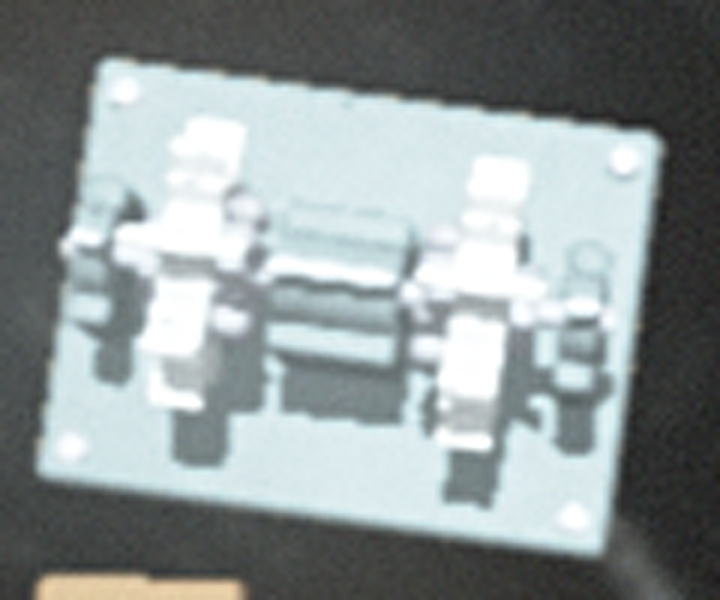

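View pics/top7.png

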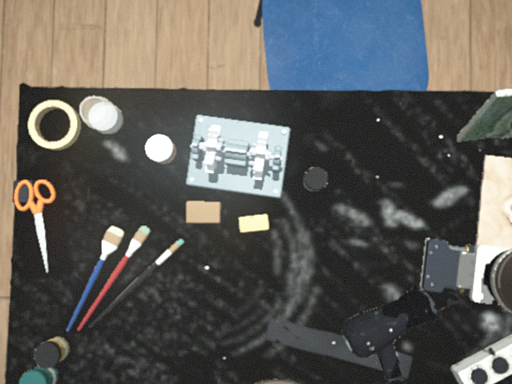

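Both cross-bars lie where zero predicts: top zoom (182,243) and (481,283), side zoom (232,219) and (357,151). Each sits between the index fins. The counter, pots and blocks haven't visibly moved, and the gripper is in free air. I'll hand it in.

```bash
python3 -c "
from cell import arm
print(arm.sign_off())"
```

```text
the job is handed in; nothing more can be done
None
```

Both thumbwheels are at zero and the job is handed in, at about 15 s of the 61 s allowed. I flicked the right wheel three clicks and the left wheel one, using the closed fingertips. I checked the side view after each click.

- **Wheels:** in the last pictures from both cameras, each cross-bar stands straight up, within a few zoomed pixels of where zero should appear.
- **Counter and bystanders:** three plate-corner pixels matched the start to the pixel. The fourth read about 2 pixels off in the automatic check, probably from the colour mask, because the zoomed pictures show the plate in the same place. The pots and blocks look unmoved.
- **Forces:** no reading passed about 2 N. I only read the force at the end of each move, so I can't give peak values during the flicks.
- **Handing in:** the gripper was well clear of everything. The sign-off reports no verdict.

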